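# Blow off and hardness-check a rubber blank

## Robot

A 6-joint arm with a two-finger parallel gripper is mounted at the origin on the work surface. World frame = base frame: x ahead of the robot, y to its left, z up, the work surface at z = 0. Lengths are in m, angles in degrees, forces in N, time in s.
With the tool pointing down it reaches from about 0.4 to 0.925 m from the base axis. Payload 12.5 kg.
Tool frame: the origin (TCP) lies midway between the tips of the shut fingers; the grasp point (between the pads) lies 19 mm behind it (r.hold_point_z is the distance from the TCP to the grasp point, in m); z points along the fingers, y is the direction in which the jaws open and shut (so a half turn about z gives the same grasp; the last joint's range is limited). The gripper opens to 95 mm and grips with 3 to 60 N. Pads are 20 mm wide; open, the fingers measure 119 mm over their backs; the gripper's body (75 mm by 180 mm) begins 59 mm behind the grasp point.
Start: joints at [63.449, 28.126, 89.318, -0, 62.55, -6.05], TCP at [0.219, 0.585, 0.215] pointing down, gripper open.
Joint ranges: [-177.58, 177.58], [-47.91, 125.51], [2.72, 160], [-65.01, 245.01], [3.68, 167.84], [-153.87, 153.87]. Speed limits (degrees/s): [127.2, 127.2, 159.86, 180, 180, 180].

## Interface

Orientations are given as a 3x3 rotation matrix whose columns are the frame's x, y, z axes.
In Python, from plant import telemetry, grab_frame, camera_model, r, finder gives the robot as it stands.
- The arm moves only by the tool play_rows, never from a script. Its argument "commands" is text: rows parted by semicolons, each of 5 numbers parted by spaces: the shift along the tool's x, y, z in mm, then the turn about the tool's z in degrees, then the closure, from 0 (fully open) to 1 (shut). In form: x y z roll claw; .... A call has 1 to 12 rows; each row shifts and turns the commanded pose from where the row before left it, along the tool's axes as they then stand; what a row does not reach is not made up. A row lasts 1/10 s, in which the tool goes at most 50 mm and 8.59 degrees, less where a joint would pass 70% of its speed; a pose out of reach is approached as far as the arm can. A call with a gripper value outside its range is refused whole. The fingers move at their own pace and stop on an object; "squeeze" is the grip in N (left out, the last holds). Time passes only in rows, so rows that do not move let the fingers close. It gives the time, the measured TCP pose, the force and the opening at its end, in the units of the state.
- telemetry.get_state(): the state, without advancing time (a new reading comes with each control period).
- grab_frame(name): name is "scene" or "top" or "wrist"; returns the picture (480x640x3 uint8, red, green, blue); there is no depth.
- camera_model(name): a dict with "fov_y" (degrees; the focal length in pixels is half the picture's height over the tangent of half this angle, whatever the lens; pixels are square), "cx", "cy" (the principal point, pixels), "k1" (the pictures are not rectified: a ray, as slopes to the right and down, at radius r is drawn at 1 + k1 r^2 times it, then the intrinsics apply), "rvec" (rotation vector, rad) and "tvec" (3), from world to camera coordinates, as OpenCV has them; the wrist camera has in their place "hand_eye" (4x4, takes a point from camera to tool coordinates, whose origin is the TCP and whose axes are the flange's). Camera axes: x right, y down, z forward; pixel columns grow to the right and rows downward; lengths in m; the calibration is good to about 2 mm. A picture is of the moment at which its call begins: read the wrist's pose just before it. camera_model takes no time and is no camera call.
- r.sign_off(): hands the job in, once; it reports no verdict.
Trained networks look in the newest picture that a camera, given by its name, has taken for a name from the list of things; names that differ only in an ending like _2 or _b are one class to them, and where a whole thing is asked for, a point or a joint stands for the part that bears it (a point fixed in the world has none). Each returns a list of dicts, best first, with "p" (0 to 1); they miss things now and then, are a little off and sometimes report something else, mostly with a low value. They report only what shows in the picture. A call takes as long as a camera call. They do not tell look-alikes from the thing itself.
- finder.look_for(camera, label): "rect" ([centre column, centre row, width, height] as shares, 0 to 1, of the picture: columns of its width, rows of its height, round what is visible of it).
- finder.landmark_of(camera, label): "xy" ([column, row] as shares, 0 to 1, of the picture: columns of its width, rows of its height: a listed point, or the origin of a listed thing).
The state is a dict: "time_s": time; "q": joint angles; "qd": joint speeds; "effort": joint torques, N m; "eef_pos": TCP position; "orientation": TCP orientation; "wrist_force": force on the tool from outside, world axes, zero at the start; "ft_torque": the same for the moment, N m; "opening": finger opening in m.
Only numpy, scipy, OpenCV 4.12 (cv2) and the standard library are available. Lean on these libraries where they do the work, as an engineer would, in place of code of your own. Each camera call takes 0.05 s, during which the arm holds its last target.

## Task

Check the hardness of the blue rubber blank that is clipped on the wooden bar: first blow the dust off it by pressing the white cap of the air-duster can in its bracket fully down and letting it come all the way up again. Then take the hardness gauge with the teal grip out of its stand, set it upright with its round foot flat inside the white ring on the blank, and press it down lightly so that the sprung foot goes about half way in. Finish while holding it there, gripped, pressed and still, so that the reading can settle, and leave everything else on the bench where it is.

Things in the scene. Friction and masses are not known exactly. Their poses are not given: they have to be found in the camera images.
- blank_mark (a point): centre of the white painted ring (30 mm inside, 36 mm outside diameter) on the level top of the fixed, firm blue rubber blank (90 mm along x, 50 along y, 8 thick; z up). The blank lies on a fixed wooden bar 300 x 60 x 30 mm, so its top is 38 mm above the bench. A steel clip, up to 7 mm above that face, holds each end, 32 mm or more from this point. Nothing higher stands within 100 mm.
- duster_cap_top (a point): centre of the top of the white spray cap (26 mm in diameter, 18 high, top 172 mm above the bench, pressed straight down) of the blue air-duster can (52 mm in diameter, upright, fixed in a steel bracket 165 to 190 mm from the blank, on the robot's right of it). A thin red straw slants from the cap's +y side down to the blank; it is no obstacle.
- duster_cap (a joint): how far the spray cap is pressed down, in m: 0 up, 0.006 fully down; it is sprung: 3.2 N starts it, 8 N holds it fully down, and it rises by itself.
- teal_gauge_grip (a point): centre of the teal grip (26 mm along x, 36 along y, 48 high, dark rubber bands) at the top of the wanted gauge (about 270 g, loose, upright in the stand); z up along the gauge. Below the grip: grey housing 28 (x) by 60 (y) by 62 mm, its underside 84 mm below this point, display on its -x face. Grip from above across the 26 mm (fingers closing along x).
- teal_gauge_sole (a point): centre of the flat round sole (18 mm in diameter) of the teal gauge's sprung steel foot, on the gauge's long axis, 16 mm below the housing's underside and 100 mm below the grip's centre when not pressed; it moves with the foot.
- teal_gauge_foot (a joint): how far the teal gauge's foot is pushed into the gauge, in m: 0 fully out, 0.010 fully in; sprung: 3 N starts it, 6 N is half way, 9 N fully in.
- orange_gauge_grip (a point): centre of the orange grip of the other gauge, of the same size and form as the teal one, in the other place of the stand; not to be used. The two stand side by side along the stand, 110 mm apart, either way round.
- stand: plywood stand of the gauges, 75 mm (x) by 210 mm (y), 30 mm high, fixed; origin at the centre of its underside. It has two square wells (24 mm wide, 20 mm deep) at y = -55 and +55 mm, in which the gauges' feet hang free, while their housings rest on its top.
- mallet_head (a point): bystander: centre of the head of a wooden mallet lying on the bench (head 60 mm in diameter, 90 mm long; handle 200 mm long).
- pencil_cup_mid (a point): bystander: white cup with pencils, 72 mm in diameter, 95 mm high (pencils to 155 mm); centre of the cup.
- glue_bottle_mid (a point): bystander: yellow glue bottle with orange cap, 52 mm in diameter, 130 mm high; its centre.
- rivet_jar_mid (a point): bystander: brass-coloured rivet jar, 60 mm in diameter, 70 mm high; its centre.
- offcut_mid (a point): bystander: wooden offcut 90 x 50 x 25 mm lying flat; its centre.
- tape_roll_mid (a point): bystander: roll of paper tape lying flat, 100 mm in diameter, 25 mm high; its centre.
Things that resemble listed ones, but are neither listed nor needed, are in the scene too. Leave any yellow look-alike of the part that bears duster_cap_top alone.

How it is judged:
By the outcome, as a careful person would: the job done as asked, in the order asked, and still so for the second after the job is handed in, while the arm keeps its last pose, push and grip.
It also fails if it takes over 51 s, if anything falls off the work surface, if the arm or the gripper's body presses on something with over 40 N, if the wrist force passes 120 N, or if a joint passes its speed limit or range.

## Working session

There is one attempt and no reset: what is moved stays moved. The work goes in short steps, Python scripts to look and compute and a tool call to move; the robot and the scene stay as the last step left them, time stands still between calls to the robot, and variables do not carry over. Pictures are saved under pics/ and viewed, and the job is handed in when it is done.

Besides the shell and the picture viewer there is one more tool, called after "Call:" as a command line: name --argument value ..., lists and objects as JSON in quotes. play_rows: Moves the arm, as the interface text tells. Its arguments: {"type":"object","properties":{"commands":{"type":"string"},"squeeze":{"type":"number"}},"required":["commands"]}

```bash
ls; mkdir -p pics
cat > h.py <<'E'
import numpy as np, cv2
from plant import telemetry, grab_frame, camera_model, r, finder
def save(im,n): cv2.imwrite('pics/'+n,im[:,:,::-1])
def cam(name,st=None):
    m=camera_model(name)
    f=240/np.tan(np.radians(m['fov_y'])/2)
    if 'hand_eye' in m:
        H=np.array(m['hand_eye']); st=st or telemetry.get_state()
        R=np.array(st['orientation']).reshape(3,3);T=np.eye(4);T[:3,:3]=R;T[:3,3]=st['eef_pos']
        C=T@H; Rw=C[:3,:3]; o=C[:3,3]
    else:
        R,_=cv2.Rodrigues(np.array(m['rvec'],float)); Rw=R.T; o=-R.T@np.array(m['tvec'],float).ravel()
    return m,f,Rw,o
def ray(c,u,v):
    m,f,Rw,o=c
    d=np.array([(u-m['cx'])/f,(v-m['cy'])/f]); s=d.copy()
    for _ in range(30): s=d/(1+m['k1']*(s@s))
    return o,Rw@np.array([s[0],s[1],1.])
def atz(c,u,v,z):
    o,d=ray(c,u,v); return o+d*(z-o[2])/d[2]
def proj(c,p):
    m,f,Rw,o=c
    q=Rw.T@(np.array(p)-o); s=q[:2]/q[2]; s=s*(1+m['k1']*(s@s)); return s*f+[m['cx'],m['cy']]
def tri(rays):
    A=np.zeros((3,3));b=np.zeros(3)
    for o,d in rays:
        d=d/np.linalg.norm(d);P=np.eye(3)-np.outer(d,d);A+=P;b+=P@o
    x=np.linalg.solve(A,b); return x,[np.linalg.norm((np.eye(3)-np.outer(d,d)/(d@d))@(x-o)) for o,d in rays]
E
python3 - <<'E'
from h import *
for n in ['scene','top','wrist']: 
    save(grab_frame(n),n+'0.png'); 
    m=camera_model(n); print(n,m['fov_y'],m['k1'],cam(n)[3])
for n in ['scene','top']:
    for l in ['blank_mark','duster_cap_top','teal_gauge_grip','teal_gauge_sole','orange_gauge_grip','stand']:
        print(n,l,[(np.round(np.array(d['xy'])*[640,480],1).tolist(),round(d['p'],2)) for d in finder.landmark_of(n,l)])
s=telemetry.get_state(); print(s)
E
```

```text
pics
scene 51.44761218971374 -0.07935847152060187 [1.48156287 0.11074658 0.83793572]
top 44.626496222843684 -0.11883553930585092 [0.42730497 0.01685021 1.4622881 ]
wrist 64.45299819365546 -0.02222782757786265 [0.14131305 0.61439738 0.38419091]
scene blank_mark [([297.6, 273.0], 0.87), ([213.0, 311.6], 0.37)]
scene duster_cap_top [([230.9, 178.9], 0.7), ([222.9, 213.5], 0.52)]
scene teal_gauge_grip [([440.9, 250.9], 0.79)]
scene teal_gauge_sole []
scene orange_gauge_grip [([393.5, 254.2], 0.76)]
scene stand [([413.6, 289.1], 0.76)]
top blank_mark [([337.2, 238.2], 0.91)]
top duster_cap_top [([423.0, 315.6], 0.6), ([416.0, 242.8], 0.59)]
top teal_gauge_grip [([191.2, 244.2], 0.63)]
top teal_gauge_sole []
top orange_gauge_grip [([234.0, 231.5], 0.78)]
top stand [([216.9, 239.5], 0.97)]
{'time_s': 0.75, 'q': array([ 6.34485199e+01,  2.81249019e+01,  8.93182197e+01, -1.65975170e-04,
        6.25502958e+01, -6.05103308e+00]), 'qd': array([-0.02792723,  0.0076056 ,  0.03997181, -0.06795456, -0.03017655,
       -0.09079167]), 'effort': array([ 4.55679328e-04, -6.12383151e+01, -2.58411545e+01,  6.92252442e-02,
        4.47050063e-02,  7.95402400e-06]), 'eef_pos': array([0.21887687, 0.58543824, 0.21467929]), 'orientation': array([[-9.36669924e-01,  3.50213436e-01,  5.36549363e-05],
       [ 3.50213440e-01,  9.36669919e-01,  1.01622511e-04],
       [-1.46673960e-05,  1.13977430e-04, -9.99999993e-01]]), 'wrist_force': array([-0.78452157,  0.06641917, -0.18749762]), 'ft_torque': array([-0.017616  ,  0.03264914, -0.01720987]), 'opening': 0.09533084560659931}
```

View pics/scene0.png

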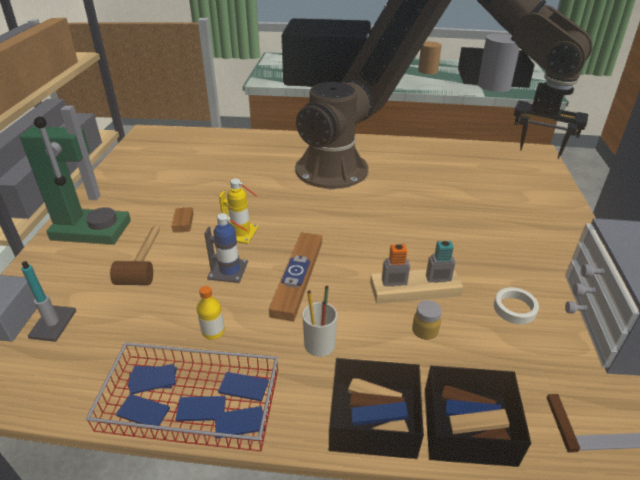

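View pics/top0.png

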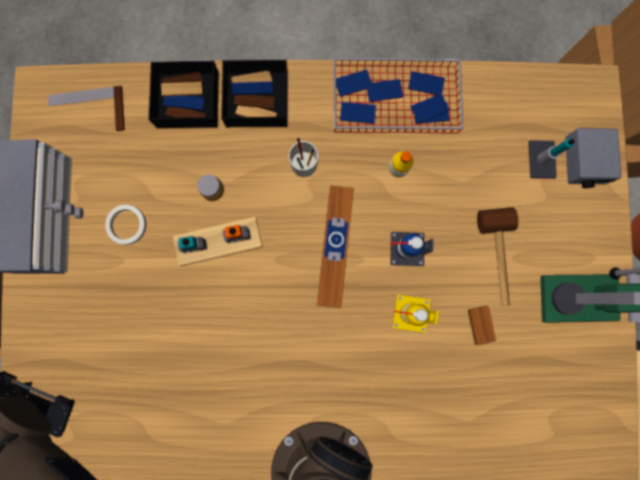

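Run:
```python
from h import *
S=cam('scene');T=cam('top')
def t(n,a,b):
    x,e=tri([ray(S,*a),ray(T,*b)]);print(n,x.round(4),np.round(e,4))
t('mark',(297.6,273),(337.2,238.2))
t('capA',(230.9,178.9),(423.0,315.6));t('capB',(222.9,213.5),(416,242.8))
t('capC',(230.9,178.9),(416,242.8));t('capD',(222.9,213.5),(423,315.6))
t('teal',(440.9,250.9),(191.2,244.2));t('or',(393.5,254.2),(234,231.5));t('stand',(413.6,289.1),(216.9,239.5))
print('mark z', atz(T,337.2,238.2,.038),atz(S,297.6,273,.038))
```

```text
mark [ 0.5734 -0.0397  0.0295] [0.0054 0.0054]
capA [ 0.3876 -0.2293  0.1744] [0.0026 0.0026]
capB [ 0.5478 -0.2125  0.1763] [0.0012 0.0012]
capC [ 0.5383 -0.1913  0.2664] [0.0064 0.0064]
capD [ 0.3855 -0.2575  0.061 ] [0.0094 0.0094]
teal [0.5531 0.3005 0.1116] [0.0022 0.0022]
or [0.5818 0.1946 0.1161] [0.0032 0.0032]
stand [0.5744 0.2534 0.0052] [0.0023 0.0023]
mark z [ 0.57316901 -0.04466285  0.038     ] [ 0.58264526 -0.03273069  0.038     ]
```

The scene shows the blue can at about scene (223,213) and top (416,243), in a dark bracket right of the blank. The yellow look-alike is at scene (231,179) and top (423,316). The teal gauge is at scene (441,251) and top (191,244); the orange gauge is at scene (393,254). The pen-like teal thing at scene (35,280) is neither. The blue can fits the description: it's blue, and its cap lies about 0.175 m from the mark. I'll confirm in an enlarged crop.

Run:
```python
import cv2,numpy as np
s=cv2.imread('pics/scene0.png');t=cv2.imread('pics/top0.png')
R=lambda a,k:cv2.resize(a,None,fx=k,fy=k,interpolation=cv2.INTER_CUBIC)
a=R(s[170:290,190:320],3);b=R(s[230:320,360:480],3);c=R(t[200:280,170:270],4);d=R(t[180:340,310:450],2)
o=np.zeros((600,800,3),np.uint8)
for im,(y,x) in zip((a,b,c,d),((0,0),(0,395),(275,395),(362,0))):
    im=im[:600-y,:800-x];o[y:y+im.shape[0],x:x+im.shape[1]]=im
cv2.imwrite('pics/crop1.png',o)
```

```text
(no output)
```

View pics/crop1.png

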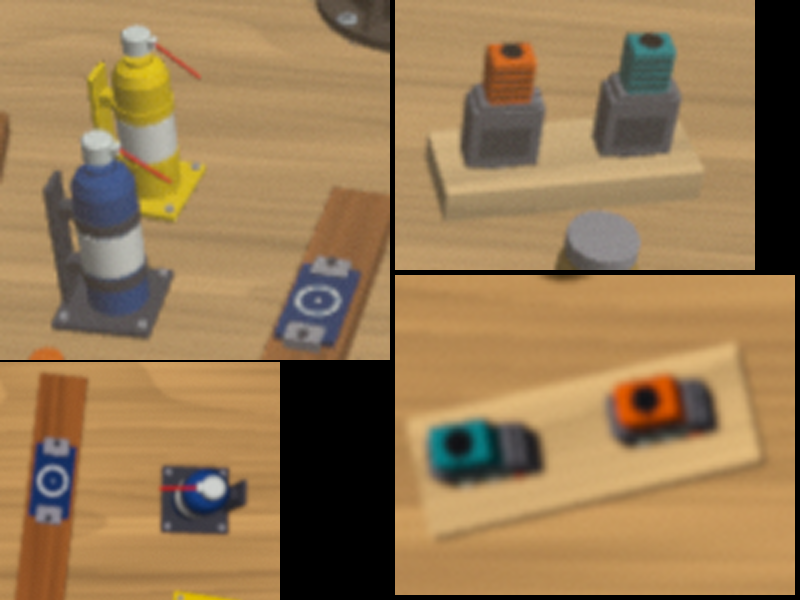

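Confirmed: the blue can in the dark bracket is the one to use, not the yellow one, and the teal gauge is the left-end one in the top view. Next I lift, turn the jaw axis and look over the stand.

Call:
play_rows --commands "0 0 -10 7.8 0; 0 0 -20 7.8 0; 0 0 -25 7.8 0; 0 0 -25 7.8 0; 0 0 -20 7.8 0; 0 0 -10 7.8 0; 0 0 -5 7.8 0"

```text
time_s: 1.45
eef_pos: [0.2189, 0.5856, 0.331]
orientation: [[-0.252, 0.968, 0.001], [0.968, 0.252, 0.002], [0.001, 0.001, -1.0]]
wrist_force: [0.4, -0.5, -0.4]
opening: 0.095
```

Call:
play_rows --commands "-20 12 0 0 0; -37 22 0 0 0; -40 24 0 0 0; -43 25 0 0 0; -43 25 0 0 0; -43 25 0 0 0; -43 25 0 0 0; -43 25 0 0 0; -40 24 0 0 0; -35 21 0 0 0; -25 15 0 0 0; 0 0 0 0 0"

```text
time_s: 2.65
eef_pos: [0.5617, 0.2472, 0.3291]
orientation: [[-0.254, 0.967, -0.0], [0.967, 0.254, -0.0], [-0.0, -0.0, -1.0]]
wrist_force: [-0.3, 0.9, -1.0]
opening: 0.0949
```

Run:
```python
from h import *
st=telemetry.get_state(); im=grab_frame('wrist'); save(im,'w1.png')
c=cam('wrist',st)
print(st['time_s'],st['eef_pos'],np.round(st['orientation'],3).tolist(),st['wrist_force'],c[3],c[2][:,2])
for l in ['teal_gauge_grip','orange_gauge_grip','stand','blank_mark']:
    for d in finder.landmark_of('wrist',l):
        u=np.array(d['xy'])*[640,480]; z={'stand':0,'blank_mark':.038}.get(l,.114)
        print(l,u.round(1),round(d['p'],2),atz(c,*u,z).round(4))
```

```text
2.65 [0.56173061 0.24719931 0.3290728 ] [[-0.254, 0.967, -0.0], [0.967, 0.254, -0.0], [-0.0, -0.0, -1.0]] [-0.33715029  0.92339673 -0.98177793] [0.53988642 0.32657517 0.49902089] [ 0.07313235 -0.27982119 -0.95726264]
teal_gauge_grip [331.9 149.8] 0.9 [0.5548 0.3071 0.114 ]
orange_gauge_grip [331.1 255.7] 0.82 [0.5826 0.2002 0.114 ]
stand [328.9 185.3] 0.75 [0.5672 0.2564 0.    ]
blank_mark [279.4 390.7] 0.85 [ 0.5724 -0.0424  0.038 ]
```

View pics/w1.png

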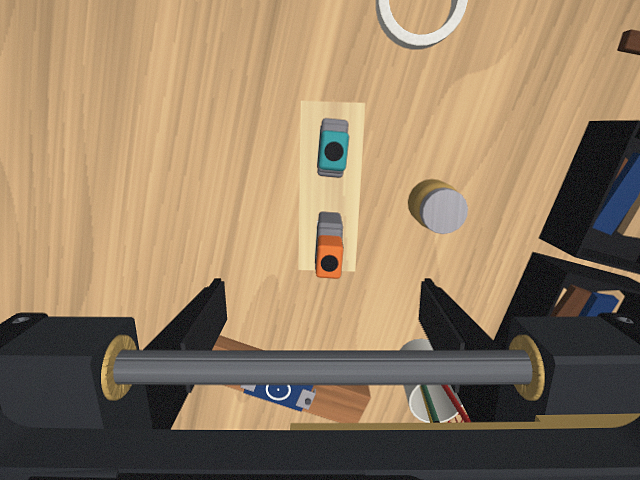

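The wrist view has teal at (334,150), orange at (330,256) and the blank mark at (279,391), all consistent with the other cameras. Next I go towards the blue can.

Call:
play_rows --commands "-20 -6 0 0 1; -35 -10 0 0 1; -40 -12 0 0 1; -42 -12 0 0 1; -42 -12 0 0 1; -42 -12 0 0 1; -42 -12 0 0 1; -42 -12 0 0 1; -40 -12 0 0 1; -35 -11 0 0 1; -20 -6 0 0 1; 0 0 0 0 1"

```text
time_s: 4.1
eef_pos: [0.5493, -0.1681, 0.3296]
orientation: [[-0.256, 0.967, 0.0], [0.967, 0.256, -0.0], [-0.0, 0.0, -1.0]]
wrist_force: [-1.1, 0.3, -0.3]
opening: 0.0047
```

Run:
```python
from h import *
st=telemetry.get_state(); im=grab_frame('wrist'); save(im,'w2.png')
c=cam('wrist',st)
print(st['time_s'],st['eef_pos'],np.round(st['orientation'],3).tolist(),st['wrist_force'],st['opening'])
for l in ['duster_cap_top','blank_mark']:
    for d in finder.landmark_of('wrist',l):
        u=np.array(d['xy'])*[640,480]; z={'duster_cap_top':.172,'blank_mark':.038}.get(l,.114)
        print(l,u.round(1),round(d['p'],2),atz(c,*u,z).round(4))
print(proj(c,[.548,-.2125,.172]))
```

```text
4.1 [ 0.54925283 -0.16812866  0.32958119] [[-0.256, 0.967, 0.0], [0.967, 0.256, -0.0], [-0.0, 0.0, -1.0]] [-1.07203615  0.29911051 -0.32799235] 0.004680925034044993
duster_cap_top [310.7 270.7] 0.82 [ 0.5496 -0.2151  0.172 ]
duster_cap_top [133.1 238.1] 0.82 [ 0.3869 -0.2254  0.172 ]
blank_mark [374.   96.6] 0.65 [ 0.5762 -0.0425  0.038 ]
[309.75497186 267.80034206]
```

View pics/w2.png

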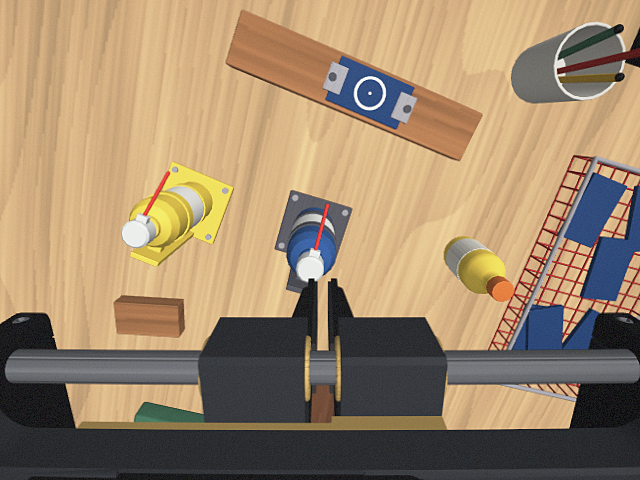

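The blue can's cap is at (311,267) in the wrist view, giving (0.549, -0.213); the yellow one is at (137,232). I'll move over the blue cap and descend.

Call:
play_rows --commands "-15 -4 5 0 1; -18 -5 15 0 1; -10 -2 30 0 1; 0 0 30 0 1; 0 0 25 0 1; 0 0 20 0 1; 0 0 13 0 1; 0 0 6 0 1; 0 0 0 0 1; 0 0 0 0 1"

```text
time_s: 5.25
eef_pos: [0.5501, -0.2115, 0.1862]
orientation: [[-0.257, 0.966, 0.001], [0.966, 0.257, -0.0], [-0.001, 0.001, -1.0]]
wrist_force: [-0.3, 0.5, 0.4]
opening: 0.0003
```

Run:
```python
from h import *
st=telemetry.get_state(); print(st['eef_pos'],st['wrist_force'])
R=lambda a,k:cv2.resize(a,None,fx=k,fy=k,interpolation=cv2.INTER_CUBIC)
im=grab_frame('scene'); t=grab_frame('wrist')
o=np.zeros((480,800,3),np.uint8);o[:480,:480]=R(im[150:270,170:290],4);o[:240,480:]=cv2.resize(t,(320,240));save(o,'c2.png')
S=cam('scene');print(proj(S,st['eef_pos']))
```

```text
[ 0.55014838 -0.21153193  0.18622249] [-0.25782201  0.50296113  0.37983156]
[222.04076573 210.54472333]
```

View pics/c2.png

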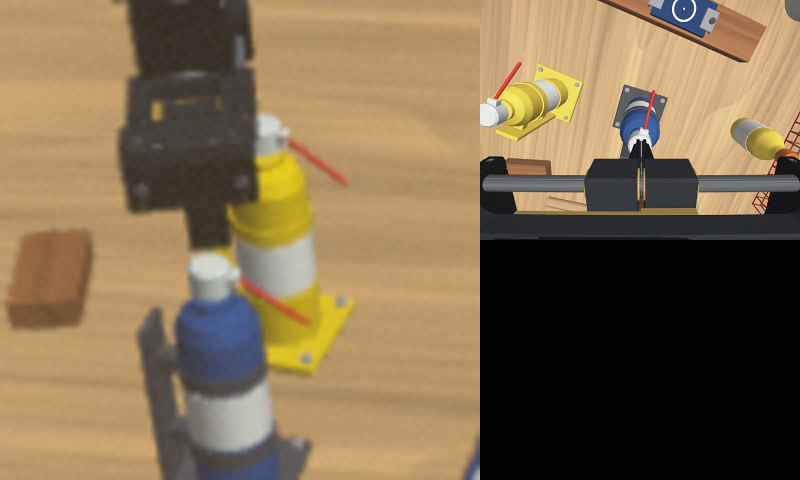

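The tip is centred over the blue cap. I'll press in small steps.

Call:
play_rows --commands "0 0 5 0 1; 0 0 5 0 1; 0 0 4 0 1; 0 0 3 0 1; 0 0 0 0 1; 0 0 0 0 1"

```text
time_s: 5.95
eef_pos: [0.5498, -0.2112, 0.1689]
orientation: [[-0.257, 0.966, 0.0], [0.966, 0.257, 0.0], [0.0, 0.0, -1.0]]
wrist_force: [-2.6, 1.2, 5.5]
opening: 0.0004
```

Call:
play_rows --commands "0 0 2 0 1; 0 0 1 0 1; 0 0 1 0 1; 0 0 0 0 1; 0 0 0 0 1"

```text
time_s: 6.45
eef_pos: [0.5499, -0.2112, 0.1662]
orientation: [[-0.257, 0.966, 0.001], [0.966, 0.257, -0.0], [-0.001, 0.001, -1.0]]
wrist_force: [-5.3, 2.9, 16.7]
opening: 0.0003
```

16.7 N is above the 8 N that holds it fully down, and z has stopped at the end stop (0.166). I'll hold a moment, then release.

Call:
play_rows --commands "0 0 1 0 1; 0 0 0 0 1; 0 0 0 0 1; 0 0 0 0 1; 0 0 0 0 1"

```text
time_s: 6.95
eef_pos: [0.5499, -0.2112, 0.1661]
orientation: [[-0.257, 0.966, 0.002], [0.966, 0.257, -0.001], [-0.001, 0.001, -1.0]]
wrist_force: [-7.8, 3.6, 25.1]
opening: 0.0005
```

Call:
play_rows --commands "0 0 -3 0 1; 0 0 -5 0 1; 0 0 -8 0 1; 0 0 -20 0 1; 0 0 -30 0 1; 0 0 -30 0 0; 20 0 -25 0 0; 40 5 -15 0 0; 40 10 0 0 0; 40 10 0 0 0; 20 5 0 0 0; 0 0 0 0 0"

```text
time_s: 8.15
eef_pos: [0.5375, -0.0467, 0.2999]
orientation: [[-0.26, 0.966, 0.0], [0.966, 0.26, 0.0], [0.0, 0.0, -1.0]]
wrist_force: [0.2, -0.3, -0.2]
opening: 0.0511
```

Run:
```python
from h import *
st=telemetry.get_state(); print(st['time_s'],st['eef_pos'],st['wrist_force'],st['opening'])
R=lambda a,k:cv2.resize(a,None,fx=k,fy=k,interpolation=cv2.INTER_CUBIC)
im=grab_frame('scene'); t=grab_frame('wrist'); save(t,'w3.png')
c=cam('wrist',st)
o=np.zeros((480,800,3),np.uint8);o[:480,:480]=R(im[150:270,170:290],4);o[:240,480:]=cv2.resize(t,(320,240));save(o,'c3.png')
for l in ['blank_mark','duster_cap_top']:
    for d in finder.landmark_of('wrist',l):
        u=np.array(d['xy'])*[640,480]; z={'duster_cap_top':.172,'blank_mark':.038}.get(l,.114)
        print(l,u.round(1),round(d['p'],2),atz(c,*u,z).round(4))
```

```text
8.15 [ 0.53751045 -0.04666933  0.2999295 ] [ 0.2249992  -0.290112   -0.21711427] 0.05113540473135623
blank_mark [354.1 203.6] 0.88 [ 0.5729 -0.0407  0.038 ]
duster_cap_top [290.4 400.6] 0.75 [ 0.5502 -0.2137  0.172 ]
```

View pics/c3.png

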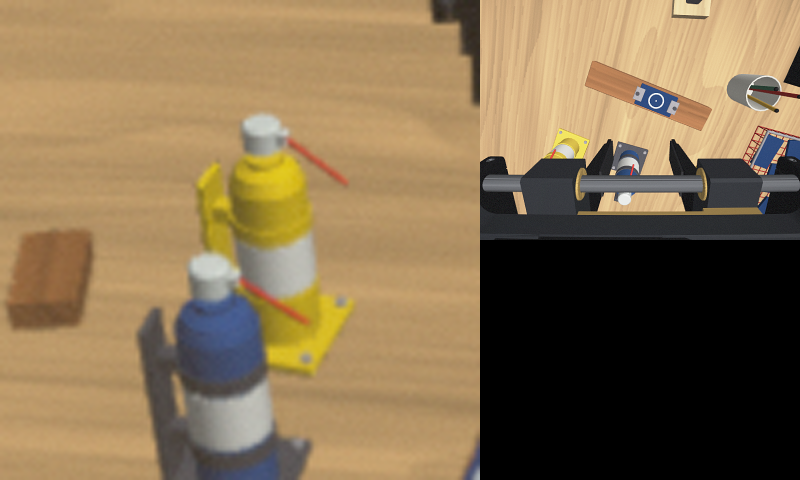

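View pics/w3.png

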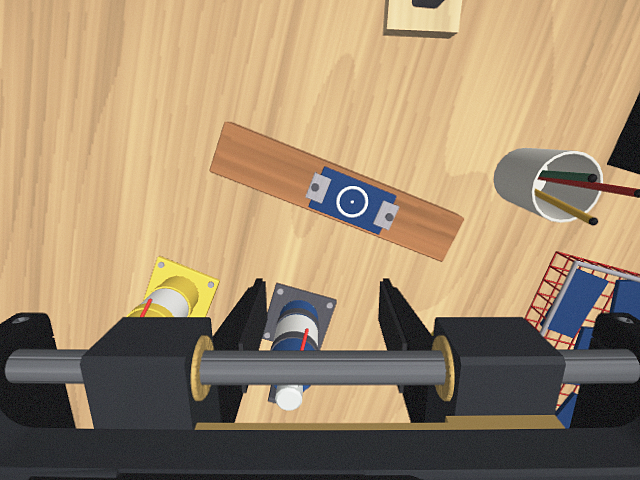

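The cap is back up, and the ring is at (352,202). I'll fit it precisely from the saved frames.

```bash
cat >> h.py <<'E'
def ringfit(path,c,u0,rad=20):
    im=cv2.imread('pics/'+path).astype(int); x0,y0=int(u0[0]),int(u0[1])
    P=im[y0-rad:y0+rad+1,x0-rad:x0+rad+1]; M=P.min(2)>150
    n,L,S,C=cv2.connectedComponentsWithStats(M.astype(np.uint8),connectivity=8)
    i=1+np.argmax([s[2] for s in S[1:]]); 
    pts=np.argwhere(L==i)[:,::-1]+[x0-rad,y0-rad]
    e=cv2.fitEllipse(pts.astype(np.float32)); w=np.array([atz(c,*p,.038) for p in pts])
    mm=(w.min(0)+w.max(0))/2; return e,mm,w.max(0)-w.min(0),w.mean(0)
E
python3 - <<'E'
from h import *
R=lambda a,b:np.array([[a,b,0],[b,-a,0],[0,0,-1]])
def stt(p,y): # y axis
    y=np.array(y);y=y/np.linalg.norm(y); return dict(orientation=np.array([[-y[1],y[0],0],[y[0],y[1],0],[0,0,-1.]]),eef_pos=np.array(p))
st=telemetry.get_state()
print(ringfit('w3.png',cam('wrist',stt([.53751,-.04667,.29993],[.966,.26])),(352,202),17))
print(ringfit('w2.png',cam('wrist',stt([.54925,-.16813,.32958],[.967,.256])),(370,93),18))
print(ringfit('w1.png',cam('wrist',stt([.56173,.2472,.32907],[.967,.254])),(278,390),13))
print(ringfit('top0.png',cam('top'),(336,239),9)); print(ringfit('scene0.png',cam('scene'),(296,270),10))
E
```

```text
(((351.8121643066406, 201.12474060058594), (28.66385269165039, 29.290090560913086), 63.15114212036133), array([ 0.56956592, -0.03879526,  0.038     ]), array([3.62336047e-02, 3.62290754e-02, 1.11022302e-16]), array([ 0.56947805, -0.03864136,  0.038     ]))
(((369.4476623535156, 92.79486846923828), (29.41244125366211, 31.388456344604492), 14.713683128356934), array([ 0.56997525, -0.04013759,  0.038     ]), array([0.03685775, 0.03633985, 0.        ]), array([ 0.57022775, -0.04017607,  0.038     ]))
(((277.8695068359375, 389.22357177734375), (19.24894142150879, 23.33676528930664), 93.726318359375), array([ 0.56976778, -0.04385493,  0.038     ]), array([3.60312463e-02, 2.94723004e-02, 1.11022302e-16]), array([ 0.57145448, -0.04745323,  0.038     ]))Traceback (most recent call last):
  File "<stdin>", line 9, in <module>
  File "h.py", line 35, in ringfit
    e=cv2.fitEllipse(pts.astype(np.float32)); w=np.array([atz(c,*p,.038) for p in pts])
cv2.error: OpenCV(4.12.0) /io/opencv/modules/imgproc/src/shapedescr.cpp:361: error: (-201:Incorrect size of input array) There should be at least 5 points to fit the ellipse in function 'fitEllipseNoDirect'
```

The ring centre is about (0.570, -0.039). Back to the gauge stand for a close look.

Call:
play_rows --commands "15 5 0 0 0; 30 10 0 0 0; 38 12 0 0 0; 42 14 0 0 0; 42 14 0 0 0; 42 14 0 0 0; 38 12 5 0 0; 30 10 8 0 0; 15 5 7 0 0; 0 0 0 0 0; 0 0 0 0 0"

```text
time_s: 9.45
eef_pos: [0.5554, 0.2573, 0.2794]
orientation: [[-0.257, 0.966, -0.0], [0.966, 0.257, -0.0], [-0.0, -0.001, -1.0]]
wrist_force: [1.0, -0.1, 0.1]
opening: 0.0953
```

Run:
```python
from h import *
st=telemetry.get_state(); im=grab_frame('wrist'); save(im,'w4.png')
c=cam('wrist',st)
print(st['time_s'],st['eef_pos'].tolist(),np.round(st['orientation'],4).tolist(),st['wrist_force'],st['opening'])
for l in ['teal_gauge_grip','orange_gauge_grip','stand']:
    for d in finder.landmark_of('wrist',l):
        u=np.array(d['xy'])*[640,480]; z={'stand':0,'blank_mark':.038}.get(l,.114)
        print(l,u.round(1),round(d['p'],2),atz(c,*u,z).round(4))
save(cv2.resize(im[60:360,200:480],None,fx=2,fy=2,interpolation=cv2.INTER_CUBIC),'w4c.png')
```

```text
9.45 [0.5554272930179406, 0.2572896735214547, 0.27944601262058455] [[-0.2569, 0.9664, -0.0005], [0.9664, 0.2569, -0.0004], [-0.0002, -0.0006, -1.0]] [ 0.99420136 -0.12799836  0.09445551] 0.09530629767425672
teal_gauge_grip [339.6 164.8] 0.81 [0.5561 0.3091 0.114 ]
teal_gauge_grip [334.  206.5] 0.69 [0.5612 0.2723 0.114 ]
orange_gauge_grip [333.5 282.7] 0.63 [0.5802 0.201  0.114 ]
stand [329.8 203.4] 0.97 [0.5648 0.2528 0.    ]
stand [451. 222.] 0.57 [0.7135 0.2685 0.    ]
```

View pics/w4c.png

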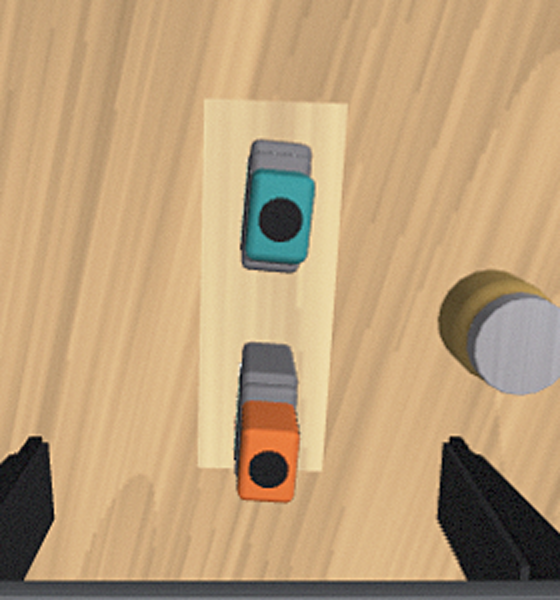

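Teal grip top corners in the crop are about (258,170), (315,172), (305,264) and (247,260), with the black dot at (280,219). The second "teal" hit from the finder, at (334,206), is a miss between the gauges.

Run:
```python
from h import *
st=dict(eef_pos=np.array([0.55543,.25729,.27945]),orientation=np.array([[-0.2569, 0.9664, -0.0005], [0.9664, 0.2569, -0.0004], [-0.0002, -0.0006, -1.0]]))
c=cam('wrist',st)
im=cv2.imread('pics/w4.png'); hsv=cv2.cvtColor(im,cv2.COLOR_BGR2HSV)
m=((hsv[:,:,0]>82)&(hsv[:,:,0]<98)&(hsv[:,:,1]>110)).astype(np.uint8)
m[:, :300]=0;m[:,380:]=0
m=cv2.morphologyEx(m,cv2.MORPH_CLOSE,np.ones((3,3)))
cs,_=cv2.findContours(m,cv2.RETR_EXTERNAL,cv2.CHAIN_APPROX_NONE);k=max(cs,key=cv2.contourArea)
W=np.array([atz(c,*p,.138)[:2] for p in k[:,0].astype(float)])
r_=cv2.minAreaRect((W*1000).astype(np.float32));print(r_)
f=lambda a:atz(c,200+a[0]/2,60+a[1]/2,.138)
q=[f(a) for a in [(258,170),(315,172),(305,264),(247,260)]]
print([x[:2].round(4).tolist() for x in q],'centre',np.mean(q,0).round(4),'dot',f((280,219)).round(4))
for a,b in((0,3),(1,2)):
    d=q[a]-q[b];print('y yaw',np.degrees(np.arctan2(d[1],d[0]))-90,np.linalg.norm(d))
for a,b in((1,0),(2,3)):
    d=q[a]-q[b];print('x yaw',np.degrees(np.arctan2(d[1],d[0])),np.linalg.norm(d))
# stand corners z=.03
s=[atz(c,200+a/2,60+b/2,.03) for a,b in [(205,100),(347,103),(322,471),(198,468)]]
print(np.mean(s,0))
for a,b in((0,3),(1,2)):
    d=s[a]-s[b];print('stand yaw',np.degrees(np.arctan2(d[1],d[0]))-90,np.linalg.norm(d))
```

```text
((554.9302978515625, 308.43255615234375), (25.148378372192383, 36.18925857543945), 9.102867126464844)
[[0.5422, 0.3239], [0.5643, 0.329], [0.5707, 0.2925], [0.5472, 0.288]] centre [0.5561 0.3083 0.138 ] dot [0.5558 0.3075 0.138 ]
y yaw 7.938881743063561 0.03623468329616316
y yaw 9.921421408336627 0.036995259697776076
x yaw 12.898390619745435 0.022699378567108876
x yaw 10.871261125755447 0.02392556985554936
[0.56867617 0.25324016 0.03      ]
stand yaw 12.822142252424243 0.2097521600610056
stand yaw 12.91359046289628 0.21026456932696166
```

Teal grip is at (0.5555, 0.308) with yaw about 9.5°. I'll roll 5.4°, move over it and descend.

Call:
play_rows --commands "0 0 0 2.7 0; 0 0 0 2.7 0; 20 3 5 0 0; 20 3 15 0 0; 10 2 25 0 0; 0 0 25 0 0; 0 0 10 0 0; 0 0 0 0 0; 0 0 0 0 0"

```text
time_s: 10.55
eef_pos: [0.5556, 0.3083, 0.2008]
orientation: [[-0.164, 0.986, 0.001], [0.986, 0.164, 0.001], [0.0, 0.001, -1.0]]
wrist_force: [-0.6, -0.4, 0.4]
opening: 0.0949
```

Run:
```python
from h import *
st=telemetry.get_state(); im=grab_frame('wrist'); save(im,'w5.png')
print(st['time_s'],st['eef_pos'].tolist(),np.round(st['orientation'],4).tolist(),st['wrist_force'])
c=cam('wrist',st);print(proj(c,st['eef_pos']),proj(c,[.5555,.308,.138]))
```

```text
10.55 [0.5556231177331359, 0.3082638866086638, 0.20080335658539286] [[-0.1643, 0.9864, 0.0013], [0.9864, 0.1643, 0.0006], [0.0004, 0.0013, -1.0]] [-0.60474635 -0.42939323  0.42721017]
[324.55338711 301.03321302] [323.5690507  258.73433014]
```

View pics/w5.png

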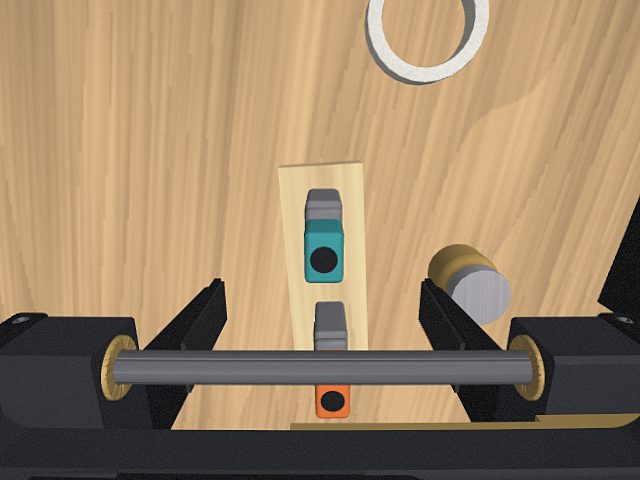

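The grip dot at (323,260) matches the prediction (323.6,258.7), and its sides are parallel to the fingers. I'll descend and grip.

Call:
play_rows --commands "0 0 10 0 0; 0 0 20 0 0; 0 0 25 0 0; 0 0 22 0 0; 0 0 15 0 0; 0 0 8 0 0; 0 0 3 0 0; 0 0 0 0 0; 0 0 0 0 0"

```text
time_s: 11.5
eef_pos: [0.5554, 0.3088, 0.0975]
orientation: [[-0.165, 0.986, 0.001], [0.986, 0.165, 0.001], [0.0, 0.001, -1.0]]
wrist_force: [1.0, -0.3, -0.1]
opening: 0.0948
```

Call:
play_rows --commands "0 0 0 0 1; 0 0 0 0 1; 0 0 0 0 1; 0 0 0 0 1; 0 0 0 0 1; 0 0 0 0 1; 0 0 0 0 1; 0 0 0 0 1; 0 0 0 0 1; 0 0 0 0 1" --squeeze 40

```text
time_s: 12.5
eef_pos: [0.5549, 0.3085, 0.0965]
orientation: [[-0.165, 0.986, -0.0], [0.986, 0.165, -0.0], [-0.0, -0.0, -1.0]]
wrist_force: [-0.4, -0.3, -3.4]
opening: 0.0257
```

Run:
```python
from h import *
st=telemetry.get_state(); im=grab_frame('wrist'); s=grab_frame('scene')
print(st['time_s'],st['eef_pos'].tolist(),st['wrist_force'],st['ft_torque'],st['opening'])
o=np.zeros((480,800,3),np.uint8);o[:360,:480]=cv2.resize(s[200:320,350:510],(480,360),interpolation=cv2.INTER_CUBIC);o[:240,480:]=cv2.resize(im,(320,240));save(o,'c5.png')
```

```text
12.5 [0.5549267604115787, 0.30854046036205907, 0.0965075963378459] [-0.44001606 -0.31730971 -3.41495949] [-0.07204348  0.08061993 -0.01821646] 0.025735210816161827
```

View pics/c5.png

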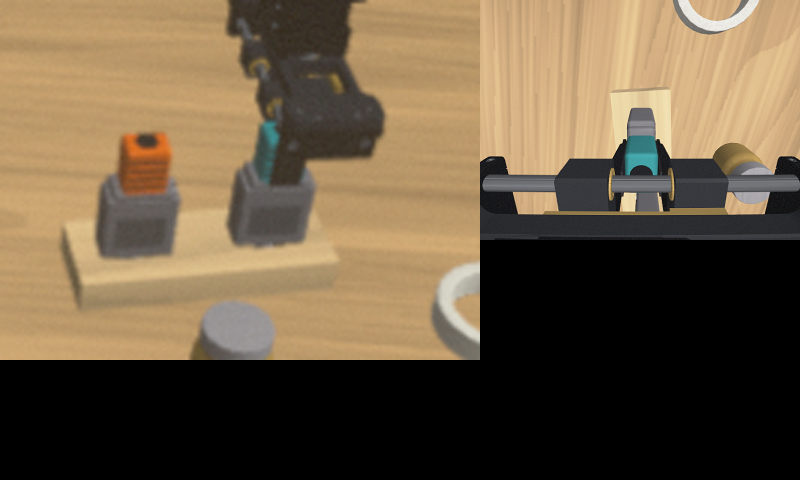

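Gripped at 25.7 mm, and the grip is the teal one. I'll lift straight up.

Call:
play_rows --commands "0 0 -3 0 1; 0 0 -6 0 1; 0 0 -10 0 1; 0 0 -15 0 1; 0 0 -20 0 1; 0 0 -20 0 1; 0 0 -20 0 1; 0 0 -15 0 1; 0 0 -6 0 1; 0 0 0 0 1; 0 0 0 0 1"

```text
time_s: 13.7
eef_pos: [0.5548, 0.3085, 0.2112]
orientation: [[-0.165, 0.986, -0.001], [0.986, 0.165, -0.0], [-0.0, -0.001, -1.0]]
wrist_force: [-0.3, 0.4, -2.1]
opening: 0.0256
```

Run:
```python
from h import *
st=telemetry.get_state(); im=grab_frame('wrist'); s=grab_frame('scene');t=grab_frame('top');save(im,'w6.png')
print(st['time_s'],st['eef_pos'].tolist(),np.round(st['orientation'],4).tolist(),st['wrist_force'],st['ft_torque'],st['opening'])
o=np.zeros((480,800,3),np.uint8);o[:480,:480]=cv2.resize(s[180:300,390:510],(480,480),interpolation=cv2.INTER_CUBIC);o[:240,480:]=cv2.resize(im,(320,240));o[240:480,480:]=cv2.resize(t,(320,240));save(o,'c6.png')
```

```text
13.7 [0.5547599657542002, 0.3084656503091556, 0.21117848293529012] [[-0.165, 0.9863, -0.0007], [0.9863, 0.165, -0.0002], [-0.0001, -0.0007, -1.0]] [-0.26885488  0.38839087 -2.10240936] [-0.04463565  0.05184493  0.01573112] 0.025580679401332147
```

View pics/c6.png

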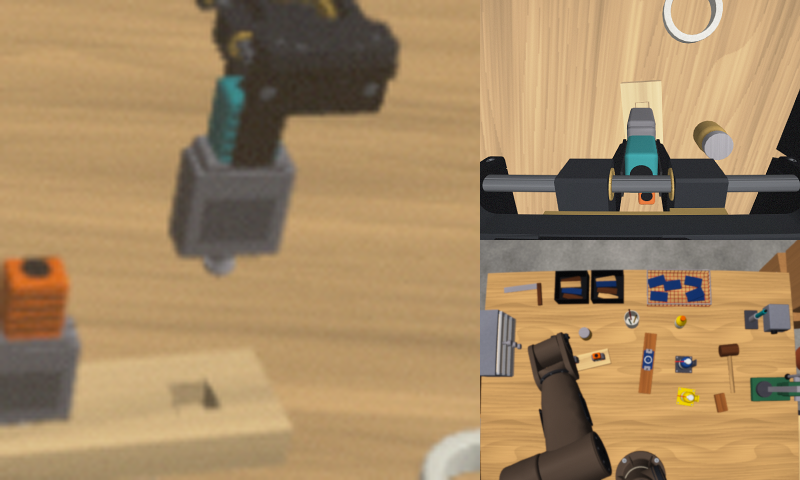

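Run:
```python
from h import *
S=cam('scene')
def P(p): return ((proj(S,p)-[390,180])*4).round(1)
g=np.array([.5548,.3085,.2287]); z=np.array([0,0,1.]); a=np.radians(9.5); X=np.array([np.cos(a),np.sin(a),0]);Y=np.array([-np.sin(a),np.cos(a),0])
print('sole',P(g-.1*z))
for zz in(-.084,-.022):
  for y in(-.03,.03): print(zz,y,P(g+.014*X+y*Y+zz*z))
print('sole top via', atz(S,390+218/4,180+268/4,.1287))
```

```text
sole [218.4 263.5]
-0.084 -0.03 [177.5 258.5]
-0.084 0.03 [280.5 254.7]
-0.022 -0.03 [193.9 169.4]
-0.022 0.03 [300.4 165.9]
sole top via [0.55905581 0.30788414 0.1287    ]
```

View pics/w6.png

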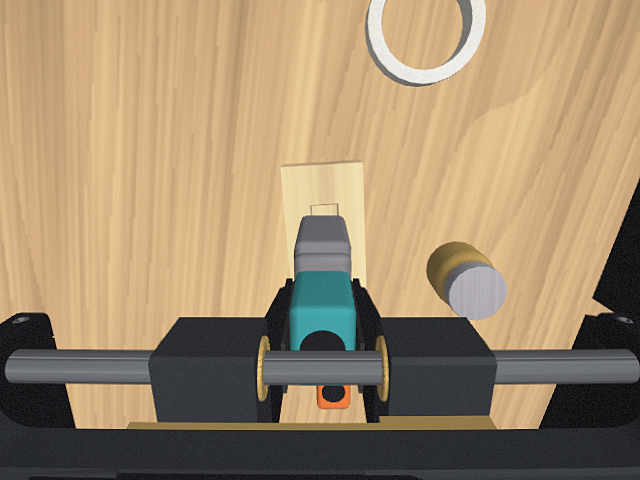

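The gauge is held and upright: the projected housing and sole corners match the picture within about 2 mm. I'll raise to clear the orange gauge and carry it to the blank.

Call:
play_rows --commands "0 0 -8 0 1; 0 0 -14 0 1; 0 0 -14 0 1; 0 0 -8 0 1; -8 -1 -2 0 1; -18 -2 0 0 1; -28 -4 0 0 1; -35 -4 0 0 1; -35 -4 0 0 1; -35 -4 0 0 1; -35 -4 0 0 1; -35 -4 0 0 1"

```text
time_s: 15.05
eef_pos: [0.5654, 0.0756, 0.2571]
orientation: [[-0.164, 0.986, -0.001], [0.986, 0.164, -0.0], [-0.0, -0.001, -1.0]]
wrist_force: [0.5, -0.3, -2.6]
opening: 0.0258
```

Call:
play_rows --commands "-35 -4 0 0 1; -30 -4 0 0 1; -25 -4 0 0 1; -15 -2 0 0 1; -8 -1 0 0 1; -3 0 0 0 1; 0 0 0 0 1; 0 0 0 0 1"

```text
time_s: 15.85
eef_pos: [0.5705, -0.0378, 0.2576]
orientation: [[-0.166, 0.986, -0.0], [0.986, 0.166, 0.0], [0.0, -0.0, -1.0]]
wrist_force: [-0.2, 0.1, -2.0]
opening: 0.0259
```

Run:
```python
from h import *
st=telemetry.get_state(); im=grab_frame('wrist'); s=grab_frame('scene');save(im,'w7.png');save(s,'s7.png')
print(st['time_s'],st['eef_pos'].tolist(),np.round(st['orientation'],4).tolist(),st['wrist_force'],st['ft_torque'],st['opening'])
o=np.zeros((480,800,3),np.uint8);o[:480,:480]=cv2.resize(s[170:330,220:380],(480,480),interpolation=cv2.INTER_CUBIC);o[:240,480:]=cv2.resize(im,(320,240));save(o,'c7.png')
S=cam('scene');p=st['eef_pos'].copy();p[2]-=.0825;print((proj(S,p)-[220,170])*3,(proj(S,[.5697,-.039,.038])-[220,170])*3)
```

```text
15.85 [0.5704842745811322, -0.03781650975637082, 0.25755878764278156] [[-0.1659, 0.9861, -0.0001], [0.9861, 0.1659, 0.0003], [0.0003, -0.0001, -1.0]] [-0.23645142  0.12823519 -1.96234027] [-0.0440644   0.08296022  0.02071419] 0.025941057436057225
[224.03071881 162.26011563] [227.35827647 298.0316102 ]
```

View pics/c7.png

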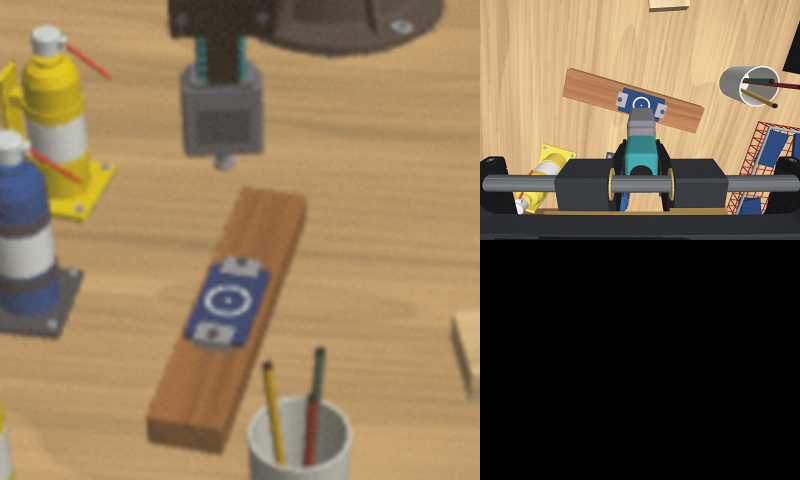

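The ring in the scene view at (228,300) matches the prediction (227,298), and the sole is above it. Descending.

Call:
play_rows --commands "-1 -1 5 0 1; 0 0 12 0 1; 0 0 20 0 1; 0 0 22 0 1; 0 0 22 0 1; 0 0 18 0 1; 0 0 12 0 1; 0 0 6 0 1; 0 0 3 0 1; 0 0 0 0 1; 0 0 0 0 1"

```text
time_s: 17.05
eef_pos: [0.57, -0.0398, 0.1382]
orientation: [[-0.165, 0.986, 0.001], [0.986, 0.165, -0.0], [-0.0, 0.001, -1.0]]
wrist_force: [-0.4, 0.7, -2.0]
opening: 0.0256
```

Run:
```python
from h import *
st=telemetry.get_state(); im=grab_frame('wrist'); s=grab_frame('scene');save(im,'w8.png')
print(st['time_s'],st['eef_pos'].tolist(),st['wrist_force'],st['ft_torque'],st['opening'])
o=np.zeros((480,800,3),np.uint8);o[:480,:480]=cv2.resize(s[220:300,256:336],(480,480),interpolation=cv2.INTER_CUBIC);o[:240,480:]=cv2.resize(im,(320,240));save(o,'c8.png')
S=cam('scene');p=st['eef_pos'].copy();p[2]-=.0825;print((proj(S,p)-[256,220])*6,(proj(S,[.5697,-.039,.038])-[256,220])*6)
```

```text
17.05 [0.5700242539723175, -0.03976676811580036, 0.13824121063831168] [-0.42541834  0.67902948 -1.98272856] [-0.13296855 -0.01309727  0.0048013 ] 0.02561503429234306
[235.56936576 263.28490547] [238.71655295 296.0632204 ]
```

View pics/c8.png

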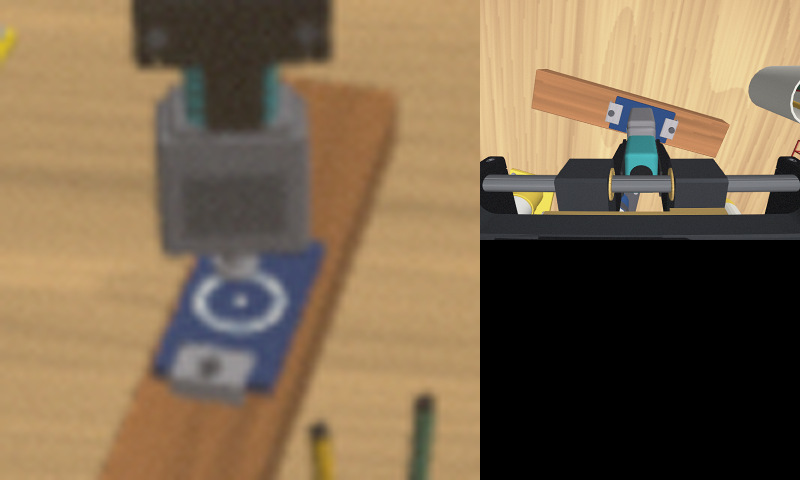

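Sole at about (238,267) is heading for ring centre (240,301). Lowering to contact in small steps.

Call:
play_rows --commands "0 0 5 0 1; 0 0 5 0 1; 0 0 4 0 1; 0 0 2 0 1; 0 0 0 0 1; 0 0 0 0 1"

```text
time_s: 17.75
eef_pos: [0.5698, -0.0398, 0.1216]
orientation: [[-0.165, 0.986, 0.0], [0.986, 0.165, 0.0], [0.0, 0.0, -1.0]]
wrist_force: [-0.3, -0.3, -1.5]
opening: 0.0257
```

Call:
play_rows --commands "0 0 1 0 1; 0 0 1 0 1; 0 0 0 0 1; 0 0 0 0 1"

```text
time_s: 18.15
eef_pos: [0.5699, -0.0398, 0.1199]
orientation: [[-0.165, 0.986, 0.001], [0.986, 0.165, -0.0], [-0.0, 0.0, -1.0]]
wrist_force: [-0.3, -0.3, 1.3]
opening: 0.026
```

Call:
play_rows --commands "0 0 1 0 1; 0 0 1 0 1; 0 0 0 0 1; 0 0 0 0 1"

```text
time_s: 18.55
eef_pos: [0.5699, -0.0398, 0.1177]
orientation: [[-0.165, 0.986, 0.0], [0.986, 0.165, 0.0], [-0.0, 0.0, -1.0]]
wrist_force: [0.0, -0.4, 2.8]
opening: 0.0262
```

Run:
```python
from h import *
F=[]
for i in range(6):
    s=grab_frame('scene');st=telemetry.get_state();F.append([*st['wrist_force'],st['eef_pos'][2]])
print(st['time_s'],st['eef_pos'],np.mean(F,0),np.std(F,0),st['opening'],st['ft_torque'])
o=cv2.resize(s[220:300,256:336],(560,560),interpolation=cv2.INTER_CUBIC);save(o,'c9.png')
```

```text
18.85 [ 0.56984955 -0.03974599  0.11769663] [0.15918509 0.34803847 2.49733626 0.11771754] [7.31146064e-01 4.27601220e-01 1.71034741e-01 1.04442203e-05] 0.025921050920007134 [-0.06639866 -0.11693617  0.02307253]
```

View pics/c9.png

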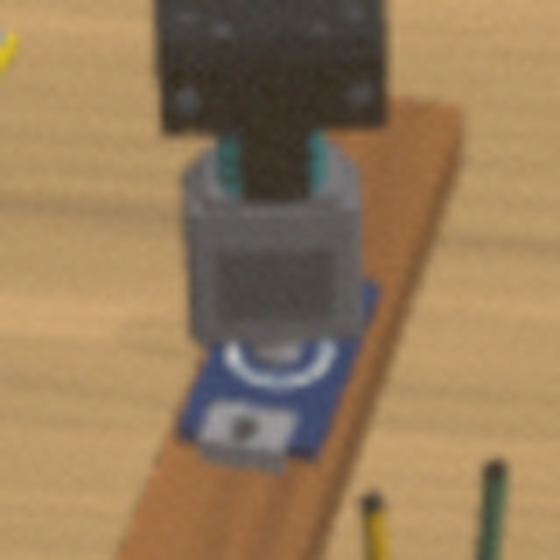

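Contact force is about 4.6 N, roughly 2.8 mm in, and the foot is centred in the ring. I'll add 2.2 mm.

Call:
play_rows --commands "0 0 1 0 1; 0 0 1 0 1; 0 0 0.2 0 1; 0 0 0 0 1; 0 0 0 0 1; 0 0 0 0 1; 0 0 0 0 1; 0 0 0 0 1"

```text
time_s: 19.65
eef_pos: [0.5698, -0.0397, 0.1155]
orientation: [[-0.165, 0.986, 0.0], [0.986, 0.165, 0.0], [0.0, 0.0, -1.0]]
wrist_force: [1.5, 0.8, 3.8]
opening: 0.0259
```

Run:
```python
from h import *
F=[]
for i in range(10):
    s=grab_frame('scene' if i else 'wrist')
    if i==0: save(s,'w10.png')
    st=telemetry.get_state();F.append([*st['wrist_force'],st['eef_pos'][2]])
print(st['time_s'],st['eef_pos'],np.mean(F,0),np.std(F,0),st['opening'],st['ft_torque'],st['orientation'][:,2])
o=np.zeros((560,800,3),np.uint8);o[:,:480]=cv2.resize(s[220:300,256:336],(480,560),interpolation=cv2.INTER_CUBIC)
o[:240,480:]=cv2.resize(s,(320,240));o[240:480,480:]=cv2.resize(grab_frame('top'),(320,240));save(o,'c10.png')
```

```text
20.15 [ 0.56981269 -0.03977687  0.11545921] [ 1.83000492 -0.06482653  3.90280668  0.1154668 ] [5.16977144e-01 4.08937530e-01 5.31431081e-01 1.75645046e-05] 0.025651125006422144 [-0.08373157 -0.48004661  0.04932204] [ 2.77657861e-04  2.39393803e-05 -9.99999961e-01]
```

View pics/c10.png

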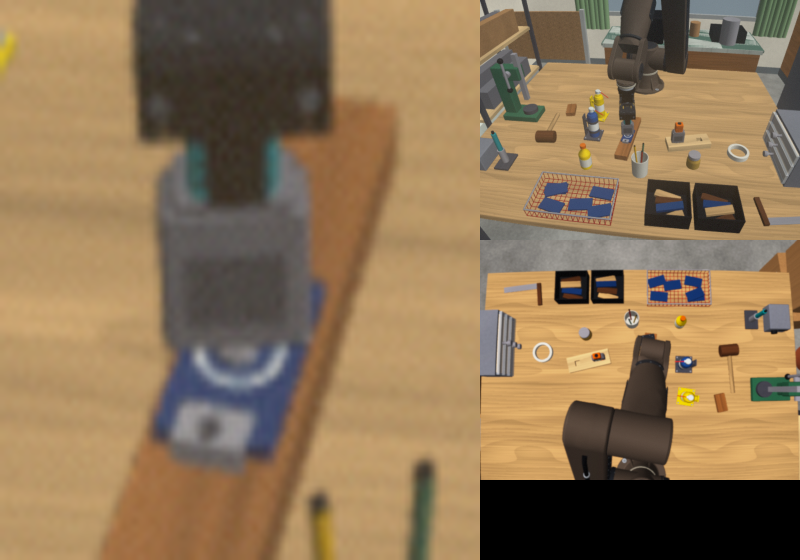

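Force is about 6.0–6.5 N allowing for the weight, and about 5 mm in. I'll check that it stays still, since there's a small sideways force of 1.8 N.

Call:
play_rows --commands "0 0 0 0 1; 0 0 0 0 1; 0 0 0 0 1; 0 0 0 0 1; 0 0 0 0 1; 0 0 0 0 1; 0 0 0 0 1; 0 0 0 0 1; 0 0 0 0 1; 0 0 0 0 1"

```text
time_s: 21.2
eef_pos: [0.5698, -0.0398, 0.1155]
orientation: [[-0.165, 0.986, 0.0], [0.986, 0.165, 0.0], [-0.0, 0.0, -1.0]]
wrist_force: [2.8, -0.4, 3.8]
opening: 0.026
```

Run:
```python
from h import *
F=[]
for i in range(10):
    s=grab_frame('wrist');st=telemetry.get_state();F.append([*st['wrist_force'],st['eef_pos'][2],*st['ft_torque']])
save(s,'w11.png');a=cv2.imread('pics/w10.png');b=cv2.imread('pics/w11.png');print('diff',cv2.absdiff(a,b).mean())
print(st['time_s'],st['eef_pos'],np.mean(F,0).round(3),np.std(F,0).round(3),st['opening'])
o=np.hstack([cv2.resize(x[180:380,220:420],(400,400)) for x in(cv2.imread('pics/w6.png'),b)]);cv2.imwrite('pics/c11.png',o)
```

```text
diff 2.6155653211805556
21.7 [ 0.56977461 -0.0397826   0.11544404] [ 2.935  0.055  3.926  0.115 -0.093 -0.757  0.007] [0.472 0.474 0.397 0.    0.042 0.047 0.026] 0.02598895107742511
```

View pics/c11.png

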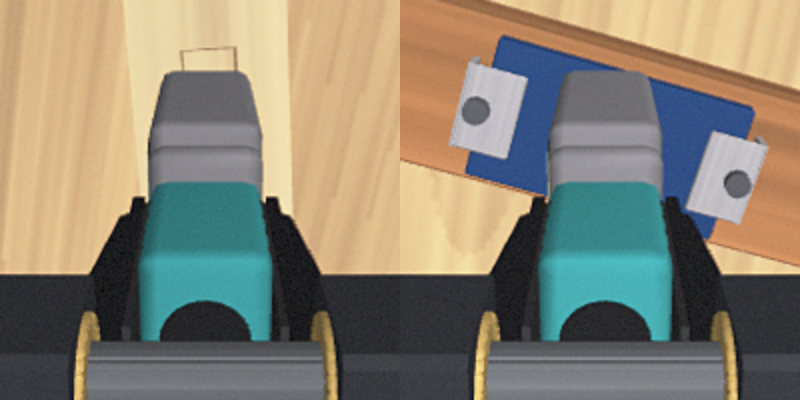

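The sideways force is slowly growing (1.8 to 2.9 N) as the arm settles toward its target in x. I'll nudge +0.2 mm along tool y to relieve it, so it stays still.

Call:
play_rows --commands "0 0.2 0 0 1; 0 0 0 0 1; 0 0 0 0 1; 0 0 0 0 1; 0 0 0 0 1; 0 0 0 0 1; 0 0 0 0 1; 0 0 0 0 1; 0 0 0 0 1; 0 0 0 0 1"

```text
time_s: 22.7
eef_pos: [0.5698, -0.0397, 0.1154]
orientation: [[-0.165, 0.986, -0.0], [0.986, 0.165, 0.0], [0.0, -0.0, -1.0]]
wrist_force: [1.9, -0.4, 4.9]
opening: 0.0261
```

```bash
cat > chk.py <<'E'
from h import *
F=[]
for i in range(10):
    s=grab_frame('wrist');st=telemetry.get_state();F.append([*st['wrist_force'],*(st['eef_pos']*1000),*st['ft_torque']])
print(st['time_s'],np.mean(F,0).round(3),st['opening'])
print(np.mean(F[:5],0).round(2)[:6],np.mean(F[5:],0).round(2)[:6])
E
python3 chk.py
```

```text
23.2 [ 1.62500e+00 -1.04000e+00  4.27100e+00  5.69851e+02 -3.97210e+01
  1.15397e+02 -3.22000e-01 -3.78000e-01  2.00000e-03] 0.025861032258725172
[  1.31  -1.02   4.3  569.85 -39.72 115.39] [  1.94  -1.06   4.24 569.85 -39.72 115.4 ]
```

It's steady: the foot force is about 6.2 N (roughly half way), the pose is constant within 0.02 mm, and the sideways force is small. Handing in.

Run:
```python
from h import *
st=telemetry.get_state();print(st['time_s'],st['eef_pos'],st['wrist_force'],st['opening'])
print(r.sign_off())
```

```text
23.2 [ 0.5698655  -0.0397251   0.11540038] [ 1.05667132 -1.63406293  4.3434206 ] 0.025861032258725172
the job is handed in; nothing more can be done
None
```

I did the job in the order asked and handed it in at 23.2 s. The gauge was still gripped and pressed on the blank; no verdict was given.

- **Duster:** I pressed the blue can's white cap down until it stopped, 6 mm down at 25 N. After I released it, the scene picture showed it all the way up again. I left the yellow can alone.
- **Gauge:** I took the teal gauge from its stand at 40 N grip (26 mm opening), lifted it clear of the orange one and set it in the ring. Its tool position was within about 1 mm of the measured ring centre, and the pictures showed the foot inside the ring.
- **Press:** My estimate is 5.1 mm of foot travel from the tool height and about 5.3 mm from the force (roughly 6.2 N on the foot). The weight offset and noise leave that uncertain by about 0.5 mm. The foot joint cannot be read directly.
- **Stillness:** While holding, a sideways force grew to 2.9 N, so I nudged the tool 0.2 mm. At the last check it was 1 to 2 N and the tool pose was steady to about 0.02 mm.
- **Rest of the bench:** The last scene and top pictures, taken before that nudge, showed nothing else moved.
- **Wrong detection:** The finder once reported a second teal grip between the two gauges. I rejected it against the picture.

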